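# Index the inclined tube rotator and fit its tube plate

### The job

First turn the tilted disc of the tube rotator anticlockwise by its black post, past the first notch, until it clicks into the second one; there its two bare steel pins are about lowest, facing the robot. The catch is adjustable, so feel for the click, and let go so that the catch alone holds the disc. Then fit the loose white plate over the two pins until it lies flush on the disc, and let go. Leave the bottle, the flask and the carton standing where they are.

Things in the scene. Friction and masses are not known exactly. Their poses are not given: they have to be found in the camera images.
- mixer: Blue and white tube rotator, fixed, 220 x 200 mm. Origin: centre of its underside, z up, low front to its -x. Its aluminium disc (230 mm across) tilts 30 deg down to -x: centre of its top face at (0, 0, 0.145), axis along (-0.5, 0, 0.866). Hub 10 mm high; four glass tubes 65 mm high across from post and pins. At the upper edge a spring roller rides on the raised rim and drops into its notches.
- disc (a joint): Disc angle about its tilted axis, rad, positive anticlockwise from above. 0: pins exactly on the low side (mixer -x), post on the mixer's -y side. The wanted notch is somewhere from -0.12 to 0.12; the others lie 0.524 before and after it. It takes 6 to 12 N at the post to leave a notch, 1 to 3 N between; it pulls in from 0.05 rad off. Stops at -1.85 and 0.75. Starts at -1.7 to -0.8.
- latch (a joint): Lift of the spring roller at the disc's upper edge, m: about 0 when it is home in a notch, about 0.005 while it rides on the rim.
- pins (a point): Point on the disc's top face midway between the pins, 62 mm from the axis; turns with the disc. z: out of the disc along its axis; -x: outwards from the axis; y: along the line of the pins. Pins: steel, 10 mm in diameter, 18 mm high, the top 6 mm tapered, at y = -42 and +42 mm. The plate goes here; the area is bare.
- post (a point): Centre of the top of the black upright turning post on the disc: round, 18 mm in diameter, 52 mm high, square to the disc, 90 mm from the axis, a quarter turn from the pins. Axes as at pins, so y points to the disc's axis.
- plate: Loose white plastic plate, 70 (x) x 120 (y) x 8 mm, about 0.16 kg, flat on the bench, two through holes 12 mm in diameter at y = -42 and +42 mm. Grip its upright middle fin: 14 mm thick (x), 50 mm long (y), from 8 to 50 mm above the underside. Origin: centre of the underside, z up through the fin. Fits either way round; seated, its origin is at pins.
- dropper: Brown glass bottle with black cap, 54 mm across, 125 mm high, standing; origin at the centre of its underside. To be left alone.
- flask: Clear glass flask with a long neck, 72 mm across, 130 mm high, standing; origin at the centre of its underside. To be left alone.
- carton: Cardboard carton, 75 by 110 by 35 mm, lying flat; origin at the centre of its underside. To be left alone.
There are look-alikes about, which are no part of the job. Leave any green look-alike of the plate alone.

How it is judged (in metres and radians):
On the way:
1. disc at rest in the second notch, let go, the plate not yet on the pins (value of joint disc between -0.2 and 0.2 rad and value of joint latch below 0.002 m and velocity of joint disc between -0.05 and 0.05 rad/s and contact force between the fingers and anything else below 0.5 N and distance between plate and pins above 0.08 m), for 0.2 s.
At the end, for the whole second after the job is handed in: The disc rests within 0.2 rad of 0 with the roller home in the notch (lift under 2 mm); the plate lies on it over both pins, flush within 3 mm and 0.05 rad, origin within 4 mm of the midpoint of the pins along each disc axis, fin outwards, long side along the pins, at rest, let go (value of joint disc between -0.2 and 0.2 rad and value of joint latch below 0.002 m and velocity of joint disc between -0.05 and 0.05 rad/s and x of plate in the frame of pins between -0.004 and 0.004 m and y of plate in the frame of pins between -0.004 and 0.004 m and z of plate in the frame of pins between -0.003 and 0.003 m and angle between the z axis of plate and the z axis of pins, either way round below 0.05 rad and angle between the y axis of plate and the y axis of pins, either way round below 0.12 rad and angle between plate's own z axis and vertical below 1 rad and linear speed of plate below 0.02 m/s); the robot touches nothing.
It fails at once if the dropper is shifted by more than 30 mm or tipped over (distance of dropper from where it was at the start of the episode above 0.03 m or angle between dropper's own z axis and vertical above 0.4 rad).
It fails at once if the flask is shifted by more than 30 mm or tipped over (distance of flask from where it was at the start of the episode above 0.03 m or angle between flask's own z axis and vertical above 0.4 rad).
It fails at once if the carton is shifted by more than 30 mm or tipped over (distance of carton from where it was at the start of the episode above 0.03 m or angle between carton's own z axis and vertical above 0.4 rad).
It also fails if it takes over 72 s, if anything falls off the work surface, if the arm or the gripper's body presses on something with over 40 N, if the wrist force passes 120 N, or if a joint passes its speed limit or range.

### The arm

A 6-joint arm with a two-finger parallel gripper is mounted at the origin on the work surface. World frame = base frame: x ahead of the robot, y to its left, z up, the work surface at z = 0. Lengths are in m, angles in degrees, forces in N, time in s.
With the tool pointing down it reaches from about 0.225 to 0.875 m from the base axis. Payload 3.4 kg.
Tool frame: the origin (TCP) lies at the very end of the fingers, on their centre line; the grasp point (between the pads) lies 19 mm behind it; z points along the fingers, y is the line along which they close (so a half turn about z gives the same grasp; the last joint's range is limited). The gripper opens to 85 mm and grips with 20 to 120 N. Pads are 22 mm wide; open, the fingers measure 114 mm over their backs; the gripper's body (76 mm by 85 mm) begins 54 mm behind the grasp point. The pads swing forward as they close: fully open they stand 13 mm farther back than shut.
Start: joints at [-76.948, 15.808, 86.224, -0, 77.962, -6.933], TCP at [0.197, -0.54, 0.211] pointing down, gripper open.
Joint ranges: [-165.64, 165.64], [-43.16, 119.46], [12.63, 154.43], [-67.54, 247.53], [6.08, 155.33], [-154.97, 154.97]. Speed limits (degrees/s): [147.25, 147.25, 180, 180, 180, 180].

### API

Orientations are given as a 3x3 rotation matrix whose columns are the frame's x, y, z axes.
In Python, from rig import observe, grab_frame, camera_info, order gives the robot as it stands.
- The arm moves only by the tool arm_command, never from a script. Its argument "moves" is one flat list of numbers, 7 for each row, row after row: the closure, from -1 (fully open) to 1 (shut), then the shift along the tool's x, y, z as a fraction of full scale, then the turn, a rotation vector about the tool's x, y, z as a fraction of full scale. A call has 1 to 5 rows; each row is the pose to reach, as a shift and turn from the pose commanded when the call began, along the tool's axes at that moment; what a row does not reach only later rows make up. Full scale, the value 1, is 0.08 m for a shift and 90 degrees for a turn. A row lasts 1/8 s, in which the tool goes at most 62.5 mm and 10.7 degrees, less where a joint would pass 70% of its speed; a pose out of reach is approached as far as the arm can. A call with a number of a shift or a turn outside -1 to 1 is refused whole. A call with a gripper value outside its range is refused whole. The fingers move at their own pace and stop on an object; "force" is the grip in N (left out, the last holds). Time passes only in rows, so rows that repeat a pose let the fingers close. It gives the time, the measured TCP pose, the force, the opening and the grip force at its end, in the units of the state.
- observe(): the state, without advancing time (a new reading comes with each control period).
- grab_frame(name): name is "side" or "top"; returns (picture, depth): 420x560x3 uint8, red, green, blue; 420x560 float32, m along the optical axis (not along the pixel's ray), 0 where there is no reading.
- camera_info(name): a dict with "fx", "fy", "cx", "cy" (pixels), "xyz" and "orientation" of the camera in the world. Camera axes: x right, y up, looking along -z (the intrinsics and any distortion apply to the point x, -y, -z); pixel columns grow to the right and rows downward; lengths in m; the calibration is good to about 2 mm. A picture is of the moment at which its call begins. camera_info takes no time and is no camera call.
- order.sign_off(): hands the job in; it is judged then, once.
The state is a dict: "time_s": time; "joint_pos": joint angles; "joint_velocities": joint speeds; "joint_torque": joint torques, N m; "position": TCP position; "tcp_rot": TCP orientation; "wrist_force": force on the tool from outside, world axes, zero at the start; "torque": the same for the moment, N m; "gripper_width": finger opening in m; "grasp_force": force on a finger pad.
Only numpy, scipy, OpenCV 4.12 (cv2) and the standard library are available. Lean on these libraries where they do the work, as an engineer would, in place of code of your own. Each camera call takes 0.05 s, during which the arm holds its last target. There are 200 camera calls.

## Working session

There is one attempt and no reset: what is moved stays moved. The work goes in short steps, Python scripts to look and compute and a tool call to move; the robot and the scene stay as the last step left them, time stands still between calls to the robot, and variables do not carry over. Pictures are saved under pics/ and viewed, at most 12 in all, crops included, and the job is handed in when it is done.

Besides the shell and the picture viewer there is one more tool, called after "Emit:" as a command line: name --argument value ..., lists and objects as JSON in quotes. arm_command: Moves the arm, as the interface text tells. Its arguments: {"type":"object","properties":{"moves":{"type":"array"},"force":{"type":"number"}},"required":["moves"]}

```bash
mkdir -p pics; ls; python3 - <<'E'
from rig import *
import cv2,numpy as np
np.set_printoptions(precision=4,suppress=True)
s=observe();print(s)
for n in("side","top"):
    p,d=grab_frame(n);cv2.imwrite(f"pics/{n}0.png",p[:,:,::-1]);np.save(f"{n}0.npy",d);print(n,camera_info(n))
E
```

```text
pics
{'time_s': 0.0, 'joint_pos': array([-76.9485,  15.8491,  86.2952,   0.0018,  77.9642,  -6.9333]), 'joint_velocities': array([-0.059 ,  0.0381,  0.002 ,  0.1019,  0.0126, -0.0209]), 'joint_torque': array([ -0.0002, -41.6766, -24.5805,  -0.0002,   0.0111,   0.    ]), 'position': array([ 0.1964, -0.5398,  0.2099]), 'tcp_rot': array([[ 0.9398,  0.3418, -0.0004],
       [ 0.3418, -0.9398,  0.0019],
       [ 0.0003, -0.0019, -1.    ]]), 'wrist_force': array([-0.3565,  0.0267, -0.306 ]), 'torque': array([-0.0289, -0.0211, -0.0412]), 'grasp_force': 0.0, 'gripper_width': 0.0852856680116233}
side {'fx': 449.5078177587958, 'fy': 449.5078177587958, 'cx': 274.0995732913842, 'cy': 216.42000128665308, 'xyz': array([0.034 , 0.4745, 1.0213]), 'orientation': array([[-0.6941,  0.5788, -0.428 ],
       [-0.7199, -0.5524,  0.4203],
       [ 0.0069,  0.5999,  0.8001]])}
top {'fx': 416.7570551902238, 'fy': 416.7570551902238, 'cx': 279.1625450191493, 'cy': 213.44825224148465, 'xyz': array([ 0.361 , -0.0021,  1.4137]), 'orientation': array([[-0.0191,  0.9892, -0.1456],
       [-0.9998, -0.0182,  0.0073],
       [ 0.0046,  0.1457,  0.9893]])}
```

View pics/side0.png

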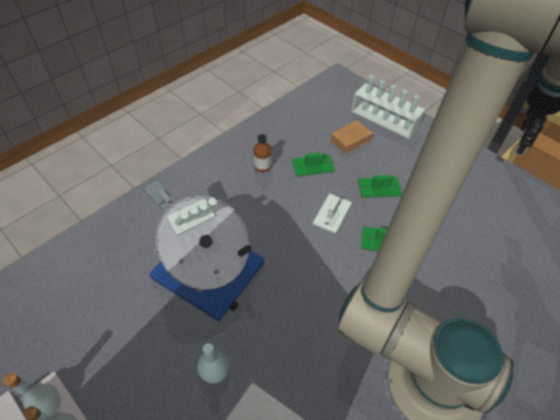

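View pics/top0.png

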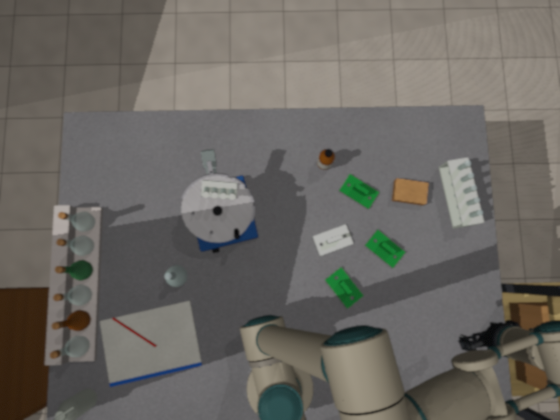

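```bash
cat > h.py <<'E'
from rig import *
import cv2,numpy as np
np.set_printoptions(precision=4,suppress=True)
def cloud(n,d):
    c=camera_info(n);v,u=np.mgrid[:420,:560]
    P=np.dstack([(u-c['cx'])/c['fx']*d,-(v-c['cy'])/c['fy']*d,-d])
    return P@c['orientation'].T+c['xyz']
def proj(n,X):
    c=camera_info(n);p=(np.atleast_2d(X)-c['xyz'])@c['orientation']
    return np.c_[c['cx']+c['fx']*p[:,0]/-p[:,2],c['cy']-c['fy']*p[:,1]/-p[:,2]]
def ray(n,u,v,z):
    c=camera_info(n);r=c['orientation']@np.array([(u-c['cx'])/c['fx'],-(v-c['cy'])/c['fy'],-1])
    return c['xyz']+r*(z-c['xyz'][2])/r[2]
def crop(img,u0,v0,w,h,k): return cv2.resize(img[v0:v0+h,u0:u0+w],None,fx=k,fy=k,interpolation=cv2.INTER_CUBIC)
E
python3 - <<'E'
from h import *
S=cv2.imread('pics/side0.png');T=cv2.imread('pics/top0.png')
m=np.vstack([np.hstack([crop(S,140,180,133,140,3),crop(T,165,140,100,105,4)[:420,:400]]),
 np.hstack([crop(S,300,185,66,30*2//1,3)[:180],crop(T,300,215,66,60,3)[:180],np.zeros((180,401+2,3),np.uint8)])[:,:799]])
m=m.copy();cv2.imwrite('pics/m1.png',m);print(m.shape)
for n in('side','top'):
    d=np.load(n+'0.npy');P=cloud(n,d)
    q=P[(d>0)]
    # disc fit: points in region
    c=np.array(ray(n,*( (205,241) if n=='side' else (218,210)),.145))
    k=(d>0)&(np.hypot(P[...,0]-c[0],P[...,1]-c[1])<.16)&(P[...,2]>.06)&(P[...,2]<.23)
    X=P[k];rng=np.random.default_rng(0);best=0
    for i in range(800):
        a=X[rng.choice(len(X),3,False)];nn=np.cross(a[1]-a[0],a[2]-a[0]);nn/=np.linalg.norm(nn)+1e-12
        if nn[2]<0:nn=-nn
        if abs(nn[2]-.866)>.05:continue
        inl=abs((X-a[0])@nn)<.003
        if inl.sum()>best:best=inl.sum();B=inl
    Y=X[B];mu=Y.mean(0);nn=np.linalg.svd(Y-mu)[2][2];nn*=np.sign(nn[2])
    print(n,c,best,mu,nn, np.degrees(np.arctan2(-nn[1],-nn[0])))
    w=np.where((d>0)&(abs(P[...,2]-.004)<.008),1,0)
    print('table z',np.median(P[...,2][(d>0)&(abs(P[...,2])<.02)]))
E
```

```text
(600, 799, 3)
side [0.5626 0.1809 0.145 ] 5032 [0.5562 0.1905 0.1438] [-0.4813 -0.1135  0.8692] 13.264616088255075
table z 0.0004813083615795577
top [0.5619 0.1766 0.145 ] 2531 [0.5635 0.1799 0.1448] [-0.4826 -0.1107  0.8688] 12.91803183367899
table z -0.0002775164872877989
```

View pics/m1.png

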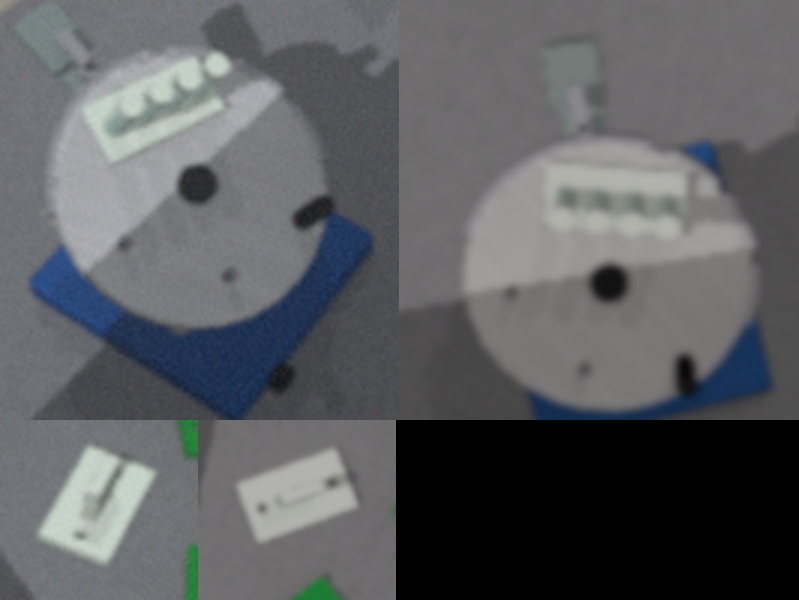

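```bash
cat >> h.py <<'E'
def discframe(x,y,yaw,q):
    c,s=np.cos(yaw),np.sin(yaw);Rm=np.array([[c,-s,0],[s,c,0],[0,0,1]])
    a=np.pi/6;Rt=np.array([[np.cos(a),0,-np.sin(a)],[0,1,0],[np.sin(a),0,np.cos(a)]])  # z=(-.5,0,.866)
    Rq=np.array([[np.cos(q),-np.sin(q),0],[np.sin(q),np.cos(q),0],[0,0,1]])
    return np.array([x,y,.145]),Rm@Rt@Rq
E
cat > fit.py <<'E'
from h import *
from scipy.optimize import least_squares
def px(U,V,u0,v0,k): return np.array([u0+(U+.5)/k-.5,v0+(V+.5)/k-.5])
L=np.array([[0,0,.010],[-.062,.042,.011],[-.062,-.042,.011],[0,-.09,.03]])
s=lambda *a:px(*a,140,180,3); t=lambda U,V:px(U-399,V,165,140,4)
# pins: y=+42 is anticlockwise?  at q: decide by fit of both
obsS=[s(198,184),s(125,243),s(230,275),s(314,212)]
obsT=[t(608,283),t(510,292),t(585,370),t(686,374)]
def res(p,L):
    c,R=discframe(*p);X=c+L@R.T
    return np.r_[(proj('side',X)-obsS).ravel(),(proj('top',X)-obsT).ravel(),(p[2]-np.radians(13.1))*60]
for q0 in(-1.7,-1.2,-.8):
  for LL in (L,L[[0,2,1,3]]):
    r=least_squares(res,[.56,.18,.23,q0],args=(LL,));print(r.cost,r.x[:2],np.degrees(r.x[2:]),r.x[3])
    if r.cost<60: print(r.fun.round(1))
s=lambda U,V:px(U,V-420,300,185,3); t=lambda U,V:px(U-198,V-420,300,215,3)
A=[s(90,446),s(157,470),s(107,564),s(38,537)];B=[t(338,447),t(358,507),t(260,543),t(236,486)]
WA=np.array([ray('side',*p,.008) for p in A]);WB=np.array([ray('top',*p,.008) for p in B])
print(WA[:,:2],WB[:,:2])
for W in(WA,WB):
    d=cv2.minAreaRect(W[:,:2].astype(np.float32)*1000);print('plate',d)
for n in('side','top'):
    d=np.load(n+'0.npy');P=cloud(n,d);k=(d>0)&(np.hypot(P[...,0]-WB[:,0].mean(),P[...,1]-WB[:,1].mean())<.05)&(P[...,2]>.03)&(P[...,2]<.06)
    X=P[k];print(n,k.sum(),X.mean(0),cv2.minAreaRect(X[:,:2].astype(np.float32)*1000))
E
python3 fit.py
```

```text
4.280531316916117 [0.5632 0.1819] [ 12.948  -64.0135] -1.1172456134123614
[ 0.1 -1.   0.3 -0.9  0.4 -1.  -0.1 -0.9 -0.7  0.4 -0.9  0.9 -1.1  0.5
 -0.9  0.6 -0.2]
2062.4764558131383 [0.5637 0.1821] [ 13.8211 -63.2732] -1.1043248745850167
4.28053131691637 [0.5632 0.1819] [ 12.948  -64.0135] -1.1172456090188922
[ 0.1 -1.   0.3 -0.9  0.4 -1.  -0.1 -0.9 -0.7  0.4 -0.9  0.9 -1.1  0.5
 -0.9  0.6 -0.2]
2062.476455004294 [0.5637 0.1821] [ 13.8211 -63.2729] -1.1043200361128769
4.28053131691531 [0.5632 0.1819] [ 12.948  -64.0135] -1.1172456346892763
[ 0.1 -1.   0.3 -0.9  0.4 -1.  -0.1 -0.9 -0.7  0.4 -0.9  0.9 -1.1  0.5
 -0.9  0.6 -0.2]
2062.4764529964523 [0.5637 0.1821] [ 13.8218 -63.2643] -1.1041695919271477
[[ 0.5245 -0.2345]
 [ 0.4597 -0.2588]
 [ 0.4199 -0.1408]
 [ 0.4844 -0.1174]] [[ 0.5286 -0.2402]
 [ 0.4602 -0.2598]
 [ 0.4219 -0.1481]
 [ 0.4864 -0.1232]]
plate ((472.0557556152344, -188.10836791992188), (69.1738052368164, 125.85930633544922), 18.89440155029297)
plate ((474.116943359375, -193.71163940429688), (70.98519897460938, 124.32896423339844), 19.810447692871094)
side 112 [ 0.4697 -0.1846  0.046 ] ((471.431640625, -187.54441833496094), (14.629317283630371, 51.50635528564453), 18.53894805908203)
top 71 [ 0.4743 -0.1916  0.0483] ((474.7603454589844, -191.83921813964844), (13.992027282714844, 49.30229949951172), 18.709327697753906)
```

```bash
cat >> h.py <<'E'
from scipy.spatial.transform import Rotation as Ro, Slerp
M=np.array([[0,1,0],[1,0,0],[0,0,-1.]])
def step(p,R,row):
    row=np.asarray(row,float);return p+R@(row[:3]*.08), R@Ro.from_rotvec(row[3:]*np.pi/2).as_matrix()
def plan(p,R,p2,R2,n,rows,g):
    """n calls, each interpolated into rows; prints rounded lists, returns simulated final command"""
    p0,R0=p,R;sl=Slerp([0,1],Ro.from_matrix([R0,R2]))
    for i in range(1,n+1):
        out=[]
        for j in range(1,rows+1):
            f=(i-1+j/rows)/n;pt=p0+(p2-p0)*f;Rt=sl(f).as_matrix()
            r=np.r_[R.T@(pt-p)/.08,Ro.from_matrix(R.T@Rt).as_rotvec()/(np.pi/2)].round(3)
            out.append(r)
        mx=np.abs(np.array(out)).max()
        print([x for r in out for x in [g]+[float(v)+0. for v in r]],'' if mx<=1 else 'TOO BIG')
        p,R=step(p,R,out[-1])
    return p,R
MX=(.5632,.1819,np.radians(12.95))
def post(q,h):
    c,D=discframe(*MX,q);return c+D@[0,-.09,h],D@M
E
python3 - <<'E'
from h import *
s=observe();p=np.array([.1965,-.5399,.2105]);R=Ro.from_matrix(s['tcp_rot']).as_matrix()
R=Ro.from_euler('xyz',[180,0,20.015],degrees=True).as_matrix();print(R)
q=-1.117
p1,R1=post(q,.10);print(p1,R1)
p,R=plan(p,R,p1,R1,8,3,-.2)
np.savez('cmd.npz',p=p,R=R);print(p)
print('flask',ray('top',175,277,.03),'bottle',ray('top',326,158,.06))
E
```

```text
[[ 0.9396  0.3423  0.    ]
 [ 0.3423 -0.9396 -0.    ]
 [-0.      0.     -1.    ]]
[0.455  0.1165 0.1912] [[ 0.6603  0.5714  0.4873]
 [ 0.6017 -0.7908  0.1121]
 [ 0.4494  0.2192 -0.866 ]]
[-0.2, 0.244, -0.275, 0.01, -0.004, 0.013, -0.009, -0.2, 0.487, -0.55, 0.02, -0.008, 0.027, -0.017, -0.2, 0.731, -0.825, 0.03, -0.012, 0.04, -0.026] 
[-0.2, 0.253, -0.266, 0.021, -0.004, 0.013, -0.008, -0.2, 0.507, -0.531, 0.041, -0.008, 0.027, -0.017, -0.2, 0.761, -0.796, 0.062, -0.012, 0.04, -0.025] 
[-0.2, 0.262, -0.256, 0.032, -0.004, 0.014, -0.009, -0.2, 0.524, -0.512, 0.064, -0.008, 0.027, -0.017, -0.2, 0.786, -0.767, 0.096, -0.012, 0.04, -0.026] 
[-0.2, 0.27, -0.246, 0.044, -0.004, 0.014, -0.009, -0.2, 0.54, -0.491, 0.088, -0.008, 0.027, -0.017, -0.2, 0.81, -0.737, 0.131, -0.012, 0.041, -0.026] 
[-0.2, 0.277, -0.235, 0.057, -0.004, 0.013, -0.008, -0.2, 0.554, -0.47, 0.114, -0.008, 0.026, -0.017, -0.2, 0.83, -0.706, 0.171, -0.012, 0.04, -0.025] 
[-0.2, 0.282, -0.225, 0.071, -0.004, 0.013, -0.009, -0.2, 0.564, -0.451, 0.141, -0.007, 0.026, -0.018, -0.2, 0.845, -0.676, 0.211, -0.011, 0.04, -0.026] 
[-0.2, 0.286, -0.215, 0.084, -0.004, 0.013, -0.009, -0.2, 0.572, -0.431, 0.168, -0.008, 0.027, -0.017, -0.2, 0.858, -0.646, 0.253, -0.012, 0.04, -0.026] 
[-0.2, 0.288, -0.205, 0.098, -0.004, 0.013, -0.008, -0.2, 0.577, -0.41, 0.196, -0.008, 0.027, -0.017, -0.2, 0.866, -0.616, 0.295, -0.012, 0.04, -0.026] 
[0.455  0.1166 0.1911]
flask [0.3603 0.3331 0.03  ] bottle [ 0.7451 -0.1726  0.06  ]
```

Emit:
arm_command --moves '[-0.2,0.36,-0.41,0,0,0.02,-0.01,-0.2,0.73,-0.82,0,-0.01,0.04,-0.03]'

```text
time_s: 0.35
position: [0.2293, -0.458, 0.21]
tcp_rot: [[0.92, 0.385, 0.065], [0.386, -0.923, 0.01], [0.064, 0.016, -0.998]]
wrist_force: [-0.9, -0.1, 0.2]
gripper_width: 0.052
grasp_force: 0.0
```

Emit:
arm_command --moves '[-0.2,0.38,-0.4,0.0,0,0.02,-0.01,-0.2,0.76,-0.8,0.0,-0.01,0.04,-0.03]'

```text
time_s: 0.6
position: [0.2607, -0.3749, 0.2131]
tcp_rot: [[0.895, 0.427, 0.129], [0.428, -0.903, 0.02], [0.125, 0.037, -0.991]]
wrist_force: [-0.8, 0.2, 0.1]
gripper_width: 0.051
grasp_force: 0.0
```

Emit:
arm_command --moves '[-0.2,0.39,-0.38,0.03,0,0.02,-0.01,-0.2,0.79,-0.77,0.06,-0.01,0.04,-0.03]'

```text
time_s: 0.85
position: [0.2916, -0.2922, 0.214]
tcp_rot: [[0.864, 0.466, 0.191], [0.468, -0.883, 0.034], [0.184, 0.06, -0.981]]
wrist_force: [-0.3, -0.3, 0.2]
gripper_width: 0.0509
grasp_force: 0.0
```

Emit:
arm_command --moves '[-0.2,0.4,-0.37,0.05,0,0.02,-0.01,-0.2,0.81,-0.74,0.1,-0.01,0.04,-0.03]'

```text
time_s: 1.1
position: [0.3215, -0.2093, 0.2145]
tcp_rot: [[0.827, 0.502, 0.252], [0.507, -0.861, 0.051], [0.242, 0.085, -0.966]]
wrist_force: [0.5, 0.2, 0.4]
gripper_width: 0.0512
grasp_force: 0.0
```

Emit:
arm_command --moves '[-0.2,0.41,-0.35,0.08,0,0.02,-0.01,-0.2,0.83,-0.71,0.17,-0.01,0.04,-0.03]'

```text
time_s: 1.35
position: [0.3513, -0.1263, 0.2127]
tcp_rot: [[0.785, 0.535, 0.311], [0.543, -0.837, 0.07], [0.298, 0.114, -0.948]]
wrist_force: [0.5, 0.0, 0.0]
gripper_width: 0.0513
grasp_force: 0.0
```

Emit:
arm_command --moves '[-0.2,0.42,-0.34,0.1,0,0.02,-0.01,-0.2,0.84,-0.68,0.21,-0.01,0.04,-0.03]'

```text
time_s: 1.6
position: [0.3802, -0.0431, 0.2106]
tcp_rot: [[0.738, 0.566, 0.367], [0.576, -0.812, 0.092], [0.351, 0.144, -0.925]]
wrist_force: [0.6, -0.3, 0.3]
gripper_width: 0.0512
grasp_force: 0.0
```

```bash
python3 - <<'E'
from h import *
s=observe();print(s['position'],s['joint_pos'])
p,R=s['position'],s['tcp_rot'];R=Ro.from_matrix(R).as_matrix()
q=-1.117
p,R=plan(p,R,*post(q,.10),3,2,-.2)
p,R=plan(p,R,*post(q,.02),1,2,-.2);print(p)
E
```

```text
[ 0.3802 -0.0431  0.2106] [-34.269  -13.0658 120.4295  19.3079  58.9025  11.2986]
[-0.2, 0.293, -0.188, 0.125, -0.007, 0.013, -0.005, -0.2, 0.585, -0.375, 0.251, -0.013, 0.025, -0.01] 
[-0.2, 0.291, -0.186, 0.133, -0.007, 0.013, -0.005, -0.2, 0.582, -0.372, 0.266, -0.014, 0.026, -0.01] 
[-0.2, 0.288, -0.184, 0.141, -0.007, 0.012, -0.005, -0.2, 0.575, -0.368, 0.282, -0.013, 0.025, -0.01] 
[-0.2, 0.0, 0.0, 0.5, 0.0, 0.0, 0.0, -0.2, 0.001, 0.0, 1.0, 0.0, 0.0, 0.0] 
[0.494  0.1255 0.1219]
```

Emit:
arm_command --moves '[-0.2,0.29,-0.19,0.12,-0.01,0.01,0,-0.2,0.58,-0.37,0.25,-0.01,0.03,-0.01]'

```text
time_s: 1.85
position: [0.4045, 0.01, 0.2039]
tcp_rot: [[0.71, 0.573, 0.41], [0.586, -0.803, 0.108], [0.391, 0.164, -0.906]]
wrist_force: [0.5, -0.9, -0.3]
gripper_width: 0.0513
grasp_force: 0.0
```

Emit:
arm_command --moves '[-0.2,0.29,-0.19,0.13,-0.01,0.01,0,-0.2,0.58,-0.37,0.27,-0.01,0.03,-0.01]'

```text
time_s: 2.1
position: [0.4296, 0.063, 0.1976]
tcp_rot: [[0.681, 0.577, 0.452], [0.593, -0.796, 0.123], [0.43, 0.184, -0.884]]
wrist_force: [0.9, -0.9, -0.2]
gripper_width: 0.0512
grasp_force: 0.0
```

Emit:
arm_command --moves '[-0.2,0.29,-0.18,0.14,-0.01,0.01,0,-0.2,0.57,-0.37,0.28,-0.01,0.03,-0.01,-0.2,0.57,-0.37,0.28,-0.01,0.03,-0.01,-0.2,0.57,-0.37,0.28,-0.01,0.03,-0.01]'

```text
time_s: 2.6
position: [0.4535, 0.1147, 0.1919]
tcp_rot: [[0.651, 0.579, 0.491], [0.599, -0.789, 0.137], [0.467, 0.204, -0.86]]
wrist_force: [-0.6, 0.0, -0.2]
gripper_width: 0.0514
grasp_force: 0.0
```

```bash
python3 - <<'E'
from h import *
s=observe();p,R=s['position'],Ro.from_matrix(s['tcp_rot']).as_matrix();print(p,s['joint_pos'],s['joint_velocities'])
q=-1.117
p,R=plan(p,R,*post(q,.02),2,2,-.2);print(p)
a,d=grab_frame('top');b,d2=grab_frame('side')
cv2.imwrite('pics/m2.png',np.hstack([crop(b[:,:,::-1],140,180,133,140,3),crop(a[:,:,::-1],165,140,100,105,4)]))
E
```

```text
[0.4535 0.1147 0.1919] [ -1.6502  -8.2892 123.9489  15.0171  35.7788  39.0971] [-1.0825 -0.3591 -0.2475  0.0098 -0.2736  0.1725]
[-0.2, 0.0, 0.002, 0.255, -0.003, -0.003, 0.0, -0.2, 0.001, 0.004, 0.51, -0.005, -0.006, 0.0] 
[-0.2, 0.003, 0.0, 0.255, -0.003, -0.004, 0.0, -0.2, 0.005, 0.0, 0.51, -0.006, -0.007, -0.001] 
[0.494  0.1255 0.1219]
```

View pics/m2.png

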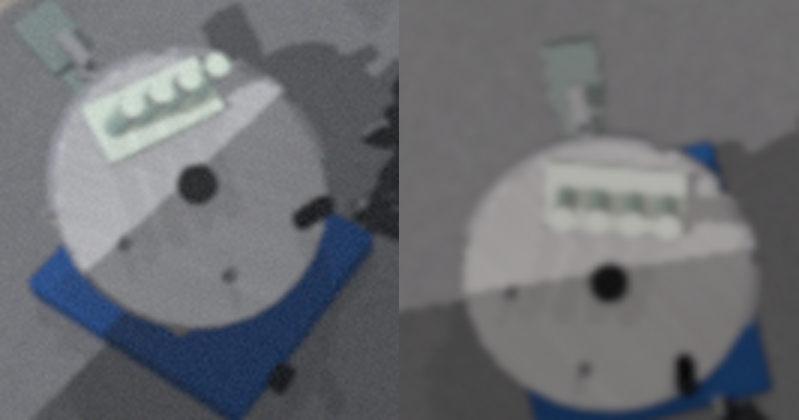

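```bash
python3 - <<'E'
from h import *
s=observe();p,R=s['position'],s['tcp_rot'];print(s['time_s'],p)
b,d=grab_frame('side');a,d2=grab_frame('top')
for n in('side','top'): print(n,proj(n,[p,p-.07*R[:,2]]),proj(n,post(-1.117,.052)[0]))
m=np.zeros((600,800,3),np.uint8)
A=crop(b[:,:,::-1],130,150,200,200,2);B=crop(a[:,:,::-1],150,140,200,200,2)
m[:400]=np.hstack([A,B]);cv2.imwrite('pics/m3.png',m[:400])
E
```

```text
2.7 [0.4539 0.1142 0.1923]
side [[257.0254 241.3823]
 [270.946  232.638 ]] [[247.791  247.1842]]
top [[236.9422 243.5467]
 [238.376  254.2735]] [[235.718  236.5729]]
```

View pics/m3.png

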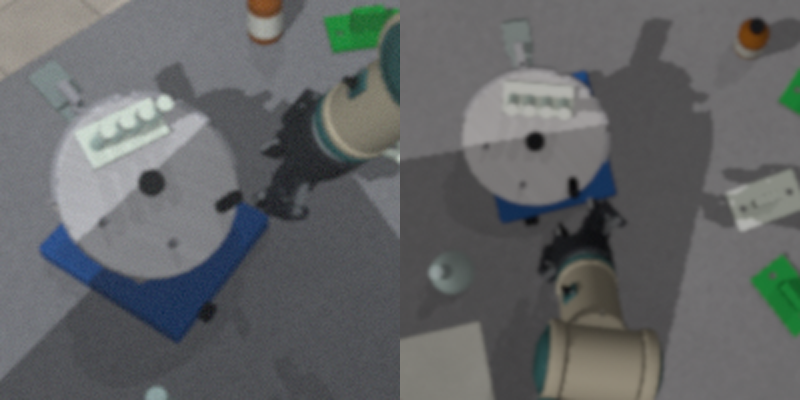

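Emit:
arm_command --moves '[-0.2,0,0,0.25,0,0,0,-0.2,0,0,0.51,-0.01,-0.01,0,-0.2,0,0,0.51,-0.01,-0.01,0]'

```text
time_s: 3.18
position: [0.4735, 0.1203, 0.1559]
tcp_rot: [[0.66, 0.572, 0.488], [0.6, -0.791, 0.116], [0.452, 0.217, -0.865]]
wrist_force: [-0.2, 0.3, 0.4]
gripper_width: 0.0513
grasp_force: 0.0
```

Emit:
arm_command --moves '[-0.2,0,0,0.17,0,0,0,-0.2,0,0,0.34,0,0,0,-0.2,0,0,0.5,0,0,0,-0.2,0,0,0.5,0,0,0]'

```text
time_s: 3.68
position: [0.4935, 0.1249, 0.122]
tcp_rot: [[0.659, 0.571, 0.489], [0.6, -0.792, 0.116], [0.454, 0.217, -0.864]]
wrist_force: [0.3, -0.4, 0.0]
gripper_width: 0.0513
grasp_force: 0.0
```

```bash
python3 - <<'E'
from h import *
s=observe();p,R=s['position'],Ro.from_matrix(s['tcp_rot']).as_matrix();c,D=discframe(*MX,-1.117)
print(p,'in disc',D.T@(p-c),s['wrist_force'],s['joint_pos']); print((D@M).T@R)
b,d=grab_frame('side');a,d2=grab_frame('top')
cv2.imwrite('pics/m4.png',np.hstack([crop(b[:,:,::-1],190,190,100,100,4),crop(a[:,:,::-1],180,190,100,100,4)]))
E
```

```text
[0.4935 0.1249 0.122 ] in disc [ 0.0002 -0.0906  0.0205] [ 0.3234 -0.3884  0.0487] [  2.052    1.6339 127.2666  15.129   22.0851  40.5875]
[[ 1.     -0.0018  0.0043]
 [ 0.0018  1.     -0.0013]
 [-0.0043  0.0013  1.    ]]
```

View pics/m4.png

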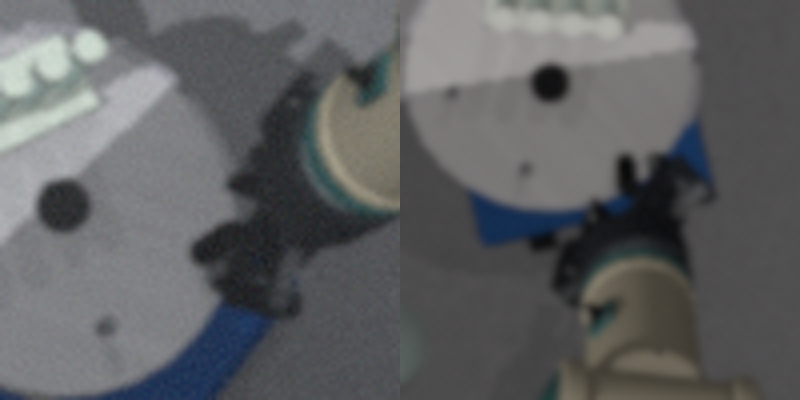

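Emit:
arm_command --moves '[0.2,0,0,0,0,0,0,0.6,0,0,0,0,0,0,1,0,0,0,0,0,0,1,0,0,0,0,0,0,1,0,0,0,0,0,0]' --force 30

```text
time_s: 4.4
position: [0.4935, 0.1252, 0.123]
tcp_rot: [[0.658, 0.571, 0.491], [0.6, -0.791, 0.116], [0.455, 0.218, -0.863]]
wrist_force: [-4.8, -0.5, 6.3]
gripper_width: 0.0161
grasp_force: 29.3
```

```bash
cat >> h.py <<'E'
def rep(q0=None):
    s=observe();p,R=s['position'],s['tcp_rot'];c,D=discframe(*MX,0)
    l=D.T@(p-c);q=np.arctan2(l[1],l[0])+np.pi/2;f=R.T@s['wrist_force'];ang=Ro.from_matrix(M.T@D.T@R).as_rotvec()
    print('t',s['time_s'],'disc pos',l,'r',np.hypot(*l[:2]),'q',q,'toolq',-ang[2],ang[:2],'Ftool',f,'w',s['gripper_width'],s['grasp_force'],'J',s['joint_pos'])
    return s
E
python3 - <<'E'
from h import *
rep()
for d in (.1,.15): print(d, .09*np.sin(d)/.08, .09*(1-np.cos(d))/.08, d/(np.pi/2))
E
```

```text
t 4.4 disc pos [-0.0809 -0.0396  0.0213] r 0.09002967245866102 q -1.1153588033559263 toolq -1.117857447581832 [-0.0029  0.0055] Ftool [-0.5944 -1.007  -7.8876] w 0.016094075681859332 29.25206422805786 J [  2.096    1.5297 127.256   15.0933  22.0905  40.6153]
0.1 0.11231259372768167 0.005620314062220952 0.06366197723675814
0.15 0.1681178990327991 0.012632537321952478 0.0954929658551372
```

Emit:
arm_command --moves '[1,0.001,0.056,0,0,0,-0.032,1,0.006,0.112,0,0,0,-0.064,1,0.006,0.112,0,0,0,-0.064]'

```text
time_s: 4.78
position: [0.4987, 0.1187, 0.125]
tcp_rot: [[0.598, 0.634, 0.49], [0.676, -0.727, 0.117], [0.43, 0.262, -0.864]]
wrist_force: [-4.4, 1.2, 5.6]
gripper_width: 0.0158
grasp_force: 29.4
```

```bash
python3 -c "
from h import *
rep()"
```

```text
t 4.775 disc pos [-0.0767 -0.0471  0.0212] r 0.09003356453381932 q -1.020033311906539 toolq -1.0177836039854038 [-0.0022  0.0057] Ftool [ 0.6397 -2.1952 -6.8641] w 0.015849485714299553 29.369173049926758 J [  0.8171   1.654  126.6956  16.4024  22.8326  32.6125]
```

Emit:
arm_command --moves '[1,0.001,0.056,0,0,0,-0.032,1,0.006,0.112,0,0,0,-0.064,1,0.013,0.168,0,0,0,-0.096]'

```text
time_s: 5.15
position: [0.5069, 0.1103, 0.1286]
tcp_rot: [[0.495, 0.718, 0.489], [0.778, -0.617, 0.118], [0.386, 0.322, -0.865]]
wrist_force: [-5.3, 3.4, 6.5]
gripper_width: 0.0163
grasp_force: 29.4
```

Emit:
arm_command --moves '[1,0.001,0.056,0,0,0,-0.032,1,0.006,0.112,0,0,0,-0.064,1,0.013,0.168,0,0,0,-0.096]'

```text
time_s: 5.52
position: [0.5168, 0.1028, 0.1331]
tcp_rot: [[0.382, 0.785, 0.488], [0.862, -0.493, 0.118], [0.333, 0.376, -0.865]]
wrist_force: [-5.2, 3.2, 5.9]
gripper_width: 0.0161
grasp_force: 29.5
```

```bash
python3 -c "
from h import *
rep()"
```

```text
t 5.525 disc pos [-0.0605 -0.0667  0.0212] r 0.090058019186959 q -0.7363423600232037 toolq -0.7156003590194714 [-0.0003  0.006 ] Ftool [ 2.7265 -3.4187 -7.288 ] w 0.016128923722418156 29.473551213741302 J [ -2.0966   2.262  124.4031  18.5021  25.2889  11.0694]
```

Emit:
arm_command --moves '[1,0.001,0.056,0,0,0,-0.032,1,0.006,0.112,0,0,0,-0.064]'

```text
time_s: 5.78
position: [0.5248, 0.0982, 0.137]
tcp_rot: [[0.3, 0.819, 0.489], [0.908, -0.403, 0.117], [0.293, 0.409, -0.864]]
wrist_force: [-10.0, 5.3, 6.2]
gripper_width: 0.0164
grasp_force: 29.7
```

Emit:
arm_command --moves '[1,0.001,0.056,0,0,0,-0.032]'

```text
time_s: 5.9
position: [0.5249, 0.0983, 0.137]
tcp_rot: [[0.261, 0.836, 0.482], [0.926, -0.358, 0.121], [0.274, 0.415, -0.868]]
wrist_force: [-12.3, 15.3, 8.2]
gripper_width: 0.0165
grasp_force: 30.0
```

Emit:
arm_command --moves '[1,0.001,0.056,0,0,0,-0.032]'

```text
time_s: 6.02
position: [0.5251, 0.0986, 0.137]
tcp_rot: [[0.219, 0.852, 0.476], [0.942, -0.311, 0.124], [0.254, 0.421, -0.871]]
wrist_force: [-18.1, 19.9, 9.4]
gripper_width: 0.0161
grasp_force: 30.6
```

Emit:
arm_command --moves '[1,0.001,0.056,0,0,0,-0.032]'

```text
time_s: 6.15
position: [0.5251, 0.0991, 0.1369]
tcp_rot: [[0.176, 0.866, 0.469], [0.956, -0.263, 0.127], [0.234, 0.426, -0.874]]
wrist_force: [-26.8, 18.0, 13.4]
gripper_width: 0.0164
grasp_force: 31.5
```

Emit:
arm_command --moves '[1,0.001,0.056,0,0,0,-0.032]'

```text
time_s: 6.28
position: [0.5252, 0.0994, 0.1368]
tcp_rot: [[0.132, 0.877, 0.462], [0.968, -0.214, 0.13], [0.213, 0.43, -0.877]]
wrist_force: [-31.3, 21.2, 13.7]
gripper_width: 0.0161
grasp_force: 32.1
```

Emit:
arm_command --moves '[1,0.001,0.056,0,0,0,-0.032]'

```text
time_s: 6.4
position: [0.5252, 0.0998, 0.1367]
tcp_rot: [[0.087, 0.886, 0.455], [0.977, -0.164, 0.133], [0.192, 0.433, -0.881]]
wrist_force: [-38.8, 21.3, 16.4]
gripper_width: 0.0159
grasp_force: 33.0
```

Emit:
arm_command --moves '[1,0.001,0.056,0,0,0,-0.032]'

```text
time_s: 6.52
position: [0.5351, 0.0957, 0.142]
tcp_rot: [[0.041, 0.883, 0.468], [0.986, -0.112, 0.125], [0.163, 0.456, -0.875]]
wrist_force: [-12.3, -2.2, 7.6]
gripper_width: 0.0163
grasp_force: 30.6
```

```bash
python3 -c "
from h import *
rep()"
```

```text
t 6.525 disc pos [-0.042  -0.0777  0.0207] r 0.08831313974427296 q -0.49514525156621936 toolq -0.3121708193815178 [0.0211 0.0139] Ftool [ -1.4635  -7.1686 -12.7023] w 0.016320501531239796 30.61976730823517 J [ -3.533    3.3711 120.8116  18.2326  29.38   -12.6919]
```

Emit:
arm_command --moves '[1,0,0,0,0,0,0,1,0,0,0,0,0,0]'

```text
time_s: 6.78
position: [0.5426, 0.0929, 0.1459]
tcp_rot: [[0.043, 0.876, 0.48], [0.986, -0.114, 0.12], [0.16, 0.468, -0.869]]
wrist_force: [-12.4, 4.5, 6.7]
gripper_width: 0.0163
grasp_force: 30.4
```

```bash
python3 -c "
from h import *
rep()"
```

```text
t 6.775 disc pos [-0.0342 -0.0821  0.0208] r 0.08896915409301719 q -0.3948724353433357 toolq -0.3127955107668827 [0.0074 0.0084] Ftool [  4.9734  -8.2412 -11.2408] w 0.016253683346674316 30.35020262002945 J [ -3.6561   3.4655 120.4082  18.1509  28.8642 -12.648 ]
```

Emit:
arm_command --moves '[1,0,0,0,0,0,0,1,0,0,0,0,0,0]'

```text
time_s: 7.02
position: [0.5426, 0.0929, 0.146]
tcp_rot: [[0.043, 0.876, 0.48], [0.986, -0.114, 0.12], [0.16, 0.468, -0.869]]
wrist_force: [-11.9, 5.2, 6.4]
gripper_width: 0.0165
grasp_force: 30.4
```

```bash
python3 -c "
from h import *
rep()"
```

```text
t 7.025 disc pos [-0.0342 -0.0821  0.0209] r 0.08897159708642495 q -0.3947021102134691 toolq -0.3128672232929487 [0.0074 0.0084] Ftool [  5.6685  -8.0331 -10.6363] w 0.016456369974594053 30.353441834449768 J [ -3.6596   3.4644 120.4049  18.1549  28.8714 -12.6498]
```

```bash
python3 - <<'E'
from h import *
b,d=grab_frame('side');a,d2=grab_frame('top')
cv2.imwrite('pics/m5.png',np.hstack([crop(b[:,:,::-1],140,180,133,140,3),crop(a[:,:,::-1],165,140,100,105,4)]))
for q in(-.63,-.395,-.31):
    c,D=discframe(*MX,q)
    X=c+np.array([[-.062,.042,.011],[-.062,-.042,.011],[0,-.09,.052]])@D.T
    print(q,((proj('side',X)-[140,180])*3).round().tolist(),((proj('top',X)-[165,140])*4+[399,0]).round().tolist())
E
```

```text
-0.63 [[164.0, 268.0], [267.0, 247.0], [322.0, 147.0]] [[523.0, 335.0], [626.0, 371.0], [716.0, 343.0]]
-0.395 [[186.0, 274.0], [279.0, 230.0], [312.0, 122.0]] [[539.0, 351.0], [647.0, 364.0], [723.0, 318.0]]
-0.31 [[194.0, 275.0], [282.0, 223.0], [308.0, 114.0]] [[545.0, 356.0], [655.0, 360.0], [724.0, 308.0]]
```

View pics/m5.png

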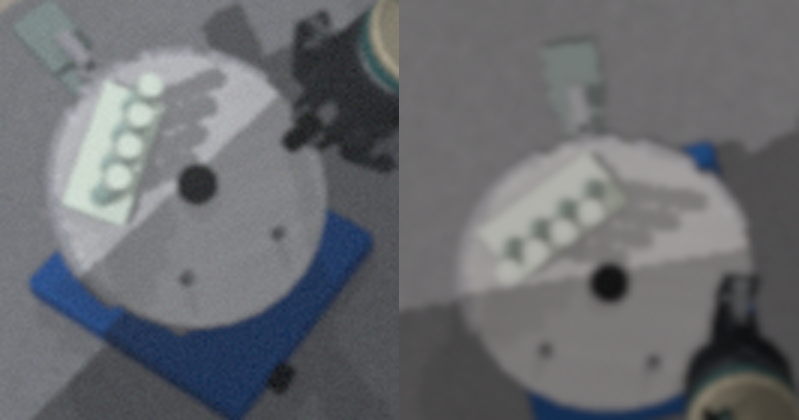

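Emit:
arm_command --moves '[1,0.001,0.028,0,0,0,-0.016,1,0.001,0.028,0,0,0,-0.016]'

```text
time_s: 7.38
position: [0.546, 0.0918, 0.1479]
tcp_rot: [[0.022, 0.875, 0.483], [0.989, -0.09, 0.118], [0.147, 0.475, -0.868]]
wrist_force: [-8.8, 2.4, 4.8]
gripper_width: 0.0161
grasp_force: 30.0
```

```bash
python3 -c "
from h import *
print(rep()['torque']);c,D=discframe(*MX,0);l=D.T@(np.array([.5249,.0983,.137])-c);print(l,np.arctan2(l[1],l[0])+np.pi/2)"
```

```text
t 7.375 disc pos [-0.0306 -0.084   0.021 ] r 0.08936852862150424 q -0.3490287835256285 toolq -0.2878955743905568 [0.0041 0.0066] Ftool [ 2.8694 -5.6168 -8.0762] w 0.01606154872573175 29.994415640830994 J [ -3.7086   3.5538 120.0572  17.9901  28.9189 -13.9405]
[0.3402 1.3195 0.427 ]
[-0.0525 -0.0729  0.0211] -0.6246435759007869
```

Emit:
arm_command --moves '[1,0.001,0.056,0,0,0,-0.032,1,0.001,0.056,0,0,0,-0.032]'

```text
time_s: 7.62
position: [0.5509, 0.0911, 0.1505]
tcp_rot: [[-0.022, 0.875, 0.484], [0.992, -0.04, 0.118], [0.123, 0.483, -0.867]]
wrist_force: [-7.5, 2.1, 4.8]
gripper_width: 0.0164
grasp_force: 29.9
```

Emit:
arm_command --moves '[1,0.001,0.028,0,0,0,-0.016,1,0.001,0.056,0,0,0,-0.032,1,0.001,0.056,0,0,0,-0.032]'

```text
time_s: 8.0
position: [0.5545, 0.0909, 0.1525]
tcp_rot: [[-0.066, 0.873, 0.484], [0.993, 0.01, 0.118], [0.098, 0.488, -0.867]]
wrist_force: [-9.4, 0.6, 5.5]
gripper_width: 0.0163
grasp_force: 30.0
```

```bash
python3 -c "
from h import *
rep()"
```

```text
t 8.0 disc pos [-0.0213 -0.0868  0.0209] r 0.08932806955006649 q -0.2407197303965256 toolq -0.18724968322191926 [0.0029 0.006 ] Ftool [ 1.7072 -5.4748 -9.2562] w 0.016306237541465096 30.011267960071564 J [ -3.7244   3.9155 118.8485  17.5002  29.6646 -19.1673]
```

Emit:
arm_command --moves '[1,0,0.028,0,0,0,-0.016,1,0,0.028,0,0,0,-0.016]'

```text
time_s: 8.25
position: [0.5563, 0.0908, 0.1535]
tcp_rot: [[-0.088, 0.871, 0.484], [0.992, 0.035, 0.118], [0.086, 0.49, -0.867]]
wrist_force: [-9.9, 0.3, 4.5]
gripper_width: 0.0163
grasp_force: 30.0
```

Emit:
arm_command --moves '[1,0,0.028,0,0,0,-0.016,1,0,0.028,0,0,0,-0.016]'

```text
time_s: 8.5
position: [0.5583, 0.0908, 0.1547]
tcp_rot: [[-0.109, 0.868, 0.484], [0.991, 0.06, 0.117], [0.073, 0.493, -0.867]]
wrist_force: [-8.6, 0.2, 5.3]
gripper_width: 0.0163
grasp_force: 30.0
```

Emit:
arm_command --moves '[1,0,0.028,0,0,0,-0.016,1,0,0.028,0,0,0,-0.016]'

```text
time_s: 8.75
position: [0.5612, 0.0909, 0.1563]
tcp_rot: [[-0.131, 0.864, 0.486], [0.99, 0.084, 0.117], [0.06, 0.496, -0.866]]
wrist_force: [-6.8, 0.6, 4.0]
gripper_width: 0.0164
grasp_force: 29.8
```

```bash
python3 -c "
from h import *
rep()
c,D=discframe(*MX,0)
"
```

```text
t 8.75 disc pos [-0.0137 -0.0883  0.021 ] r 0.08931618762471047 q -0.15371607930549946 toolq -0.11176295615261458 [0.0009 0.0054] Ftool [ 1.7258 -3.8419 -6.734 ] w 0.016390426882833754 29.84346181154251 J [ -3.6354   4.1895 117.9127  17.098   30.1651 -22.9688]
```

Emit:
arm_command --moves '[1,0,0.014,0,0,0,-0.008,1,0,0.014,0,0,0,-0.008]'

```text
time_s: 9.0
position: [0.5625, 0.091, 0.1571]
tcp_rot: [[-0.142, 0.862, 0.486], [0.988, 0.097, 0.117], [0.054, 0.497, -0.866]]
wrist_force: [-5.6, 1.7, 3.9]
gripper_width: 0.0161
grasp_force: 29.8
```

Emit:
arm_command --moves '[1,0,0.014,0,0,0,-0.008,1,0,0.014,0,0,0,-0.008]'

```text
time_s: 9.25
position: [0.5639, 0.0911, 0.1579]
tcp_rot: [[-0.153, 0.86, 0.487], [0.987, 0.109, 0.117], [0.048, 0.498, -0.866]]
wrist_force: [-4.1, 2.2, 4.3]
gripper_width: 0.0162
grasp_force: 29.7
```

Emit:
arm_command --moves '[1,0,0.014,0,0,0,-0.008,1,0,0.014,0,0,0,-0.008]'

```text
time_s: 9.5
position: [0.5649, 0.0912, 0.1584]
tcp_rot: [[-0.164, 0.858, 0.487], [0.986, 0.122, 0.117], [0.041, 0.499, -0.866]]
wrist_force: [-5.0, 1.9, 4.2]
gripper_width: 0.016
grasp_force: 29.8
```

```bash
python3 -c "
from h import *
rep()
"
```

```text
t 9.5 disc pos [-0.0095 -0.0888  0.021 ] r 0.08931145416860417 q -0.10626883108086171 toolq -0.07392014238556929 [-0.0006  0.005 ] Ftool [ 2.8399 -1.9936 -5.8553] w 0.01603610910935165 29.778758883476257 J [ -3.5506   4.3348 117.4229  16.8845  30.3902 -24.8287]
```

Emit:
arm_command --moves '[0.4,0,0,0,0,0,0,-0.2,0,0,0,0,0,0,-0.2,0,0,0,0,0,0,-0.2,0,0,0,0,0,0,-0.2,0,0,0,0,0,0]'

```text
time_s: 10.12
position: [0.5669, 0.0904, 0.1594]
tcp_rot: [[-0.162, 0.856, 0.491], [0.986, 0.12, 0.116], [0.04, 0.502, -0.864]]
wrist_force: [-0.0, 0.0, -0.6]
gripper_width: 0.0514
grasp_force: 0.0
```

Emit:
arm_command --moves '[-0.2,0,0,-0.3,0,0,0,-0.2,0,0,-0.65,0,0,0,-0.2,0,0,-1,0,0,0,-0.2,0,0,-1,0,0,0]'

```text
time_s: 10.62
position: [0.5284, 0.081, 0.2309]
tcp_rot: [[-0.161, 0.854, 0.495], [0.986, 0.12, 0.115], [0.039, 0.506, -0.861]]
wrist_force: [0.2, -0.5, -0.2]
gripper_width: 0.0511
grasp_force: 0.0
```

```bash
python3 - <<'E'
from h import *
rep()
b,d=grab_frame('side');a,d2=grab_frame('top')
cv2.imwrite('pics/m6.png',np.hstack([crop(b[:,:,::-1],140,180,133,140,3),crop(a[:,:,::-1],165,140,100,105,4)]))
for q in(-.15,-.105,-.06):
    c,D=discframe(*MX,q)
    X=c+np.array([[-.062,.042,.011],[-.062,-.042,.011],[0,-.09,.03]])@D.T
    print(q,((proj('side',X)-[140,180]+.5)*3).round().tolist(),((proj('top',X)-[165,140]+.5)*4+[399,0]).round().tolist())
E
```

```text
t 10.625 disc pos [-0.006  -0.0906  0.1027] r 0.09077999378291371 q -0.0661831039614924 toolq -0.07477710755736537 [-0.0091  0.0018] Ftool [-0.4976  0.0459  0.2408] w 0.05113428493597453 0.0 J [ -5.602   -3.7635 114.0359  14.2569  41.4335 -22.6288]
-0.15 [[211.0, 277.0], [288.0, 211.0], [288.0, 109.0]] [[561.0, 365.0], [669.0, 354.0], [725.0, 282.0]]
-0.105 [[215.0, 276.0], [289.0, 207.0], [285.0, 105.0]] [[565.0, 367.0], [672.0, 351.0], [724.0, 277.0]]
-0.06 [[220.0, 276.0], [289.0, 203.0], [282.0, 101.0]] [[569.0, 369.0], [676.0, 349.0], [723.0, 272.0]]
```

View pics/m6.png

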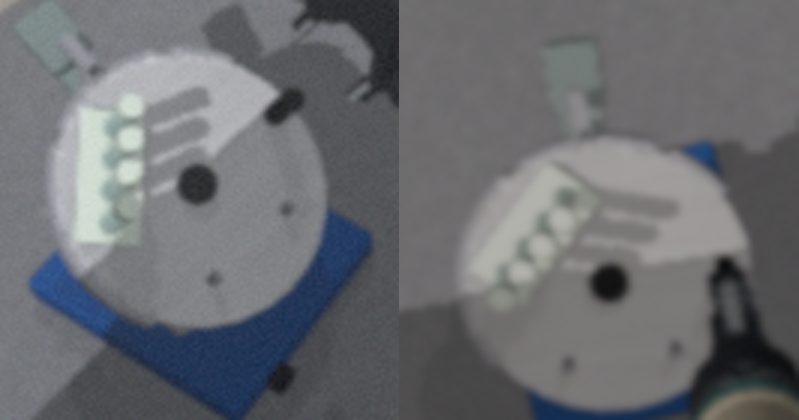

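```bash
cat >> h.py <<'E'
def down(az):
    a=np.radians(az);return np.array([[-np.sin(a),np.cos(a),0],[np.cos(a),np.sin(a),0],[0,0,-1.]])
def cur():
    s=observe();return s['position'],Ro.from_matrix(s['tcp_rot']).as_matrix()
E
python3 - <<'E'
from h import *
p,R=cur()
p,R=plan(p,R,np.array([.473,-.190,.13]),down(-71.2),5,2,-1)
E
```

```text
[-1, -0.328, -0.161, 0.033, 0.026, -0.026, 0.087, -1, -0.656, -0.321, 0.067, 0.052, -0.051, 0.173] 
[-1, -0.355, -0.063, 0.07, 0.026, -0.026, 0.087, -1, -0.71, -0.126, 0.14, 0.052, -0.051, 0.173] 
[-1, -0.35, 0.041, 0.099, 0.026, -0.026, 0.087, -1, -0.701, 0.082, 0.199, 0.052, -0.051, 0.173] 
[-1, -0.317, 0.141, 0.119, 0.026, -0.026, 0.087, -1, -0.634, 0.282, 0.238, 0.052, -0.051, 0.173] 
[-1, -0.257, 0.23, 0.127, 0.026, -0.026, 0.087, -1, -0.513, 0.459, 0.254, 0.052, -0.051, 0.174]
```

Emit:
arm_command --moves '[-0.4,-0.33,-0.16,0.0,0.03,-0.03,0.09,-0.4,-0.66,-0.32,0.0,0.05,-0.05,0.17]'

```text
time_s: 10.98
position: [0.5139, 0.026, 0.2119]
tcp_rot: [[0.114, 0.9, 0.42], [0.989, -0.143, 0.038], [0.094, 0.411, -0.907]]
wrist_force: [0.3, 0.2, -0.5]
gripper_width: 0.0599
grasp_force: 0.0
```

Emit:
arm_command --moves '[-1,-0.35,-0.06,0.07,0.03,-0.03,0.09,-1,-0.71,-0.13,0.14,0.05,-0.05,0.17]'

```text
time_s: 11.22
position: [0.5032, -0.0287, 0.1921]
tcp_rot: [[0.381, 0.863, 0.331], [0.917, -0.399, -0.016], [0.118, 0.309, -0.944]]
wrist_force: [-0.8, 0.3, -0.1]
gripper_width: 0.0854
grasp_force: 0.0
```

Emit:
arm_command --moves '[-1,-0.35,0.04,0.1,0.03,-0.03,0.09,-1,-0.7,0.08,0.2,0.05,-0.05,0.17]'

```text
time_s: 11.48
position: [0.493, -0.0829, 0.1722]
tcp_rot: [[0.62, 0.751, 0.227], [0.776, -0.629, -0.042], [0.112, 0.202, -0.973]]
wrist_force: [-0.5, -0.6, -0.0]
gripper_width: 0.0852
grasp_force: 0.0
```

Emit:
arm_command --moves '[-1,-0.32,0.14,0.12,0.03,-0.03,0.09,-1,-0.63,0.28,0.24,0.05,-0.05,0.17]'

```text
time_s: 11.72
position: [0.4832, -0.1371, 0.1524]
tcp_rot: [[0.812, 0.572, 0.118], [0.579, -0.814, -0.038], [0.075, 0.099, -0.992]]
wrist_force: [-0.0, -0.3, -0.4]
gripper_width: 0.0853
grasp_force: 0.0
```

Emit:
arm_command --moves '[-1,-0.26,0.23,0.13,0.03,-0.03,0.09,-1,-0.51,0.46,0.25,0.05,-0.05,0.17,-1,-0.51,0.46,0.25,0.05,-0.05,0.17,-1,-0.51,0.46,0.25,0.05,-0.05,0.17]'

```text
time_s: 12.22
position: [0.4733, -0.1901, 0.1341]
tcp_rot: [[0.938, 0.346, 0.015], [0.346, -0.938, -0.005], [0.012, 0.01, -1.0]]
wrist_force: [0.8, 0.9, -0.3]
gripper_width: 0.0855
grasp_force: 0.0
```

```bash
python3 - <<'E'
from h import *
s=observe();print(s['joint_pos'],s['joint_velocities'])
p,R=cur();print(p,R)
p,R=plan(p,R,np.array([.473,-.190,.08]),down(-71.2),1,2,-1)
p,R=plan(p,R,np.array([.473,-.190,.019]),down(-71.2),1,2,-1)
E
```

```text
[-29.825   13.0509 101.7113   0.1837  64.3619  39.8631] [ 0.6933 -1.3413  0.0954 -0.0867  0.1727  0.1038]
[ 0.4733 -0.1901  0.1341] [[ 0.9382  0.3458  0.0147]
 [ 0.3459 -0.9383 -0.0051]
 [ 0.012   0.0099 -0.9999]]
[-1, -0.006, -0.004, 0.338, 0.003, -0.004, 0.008, -1, -0.012, -0.009, 0.676, 0.006, -0.008, 0.016] 
[-1, 0.0, 0.0, 0.381, 0.0, 0.0, 0.0, -1, 0.001, 0.0, 0.762, 0.0, 0.0, 0.0]
```

Emit:
arm_command --moves '[-1,-0.01,0,0.34,0,0,0.01,-1,-0.01,-0.01,0.68,0.01,-0.01,0.02]'

```text
time_s: 12.48
position: [0.4733, -0.1894, 0.0808]
tcp_rot: [[0.949, 0.317, -0.003], [0.317, -0.949, 0.003], [-0.002, -0.003, -1.0]]
wrist_force: [-0.3, 0.7, -0.8]
gripper_width: 0.0856
grasp_force: 0.0
```

Emit:
arm_command --moves '[-1,0,0,0.38,0,0,0,-1,0,0,0.76,0,0,0,-1,0,0,0.76,0,0,0]'

```text
time_s: 12.85
position: [0.4714, -0.1885, 0.0185]
tcp_rot: [[0.948, 0.317, -0.008], [0.317, -0.948, 0.006], [-0.006, -0.008, -1.0]]
wrist_force: [-0.1, -0.4, 0.2]
gripper_width: 0.0853
grasp_force: 0.0
```

Emit:
arm_command --moves '[-0.5,0,0,0,0,0,0,-0.2,0,0,0,0,0,0,0,0,0,0,0,0,0,0,0,0,0,0,0,0,0,0,0,0,0,0,0]' --force 20

```text
time_s: 13.48
position: [0.4744, -0.1909, 0.0216]
tcp_rot: [[0.949, 0.315, -0.001], [0.315, -0.949, 0.002], [-0.0, -0.002, -1.0]]
wrist_force: [1.0, 0.7, 6.0]
gripper_width: 0.0491
grasp_force: 20.5
```

```bash
python3 - <<'E'
from h import *
p,R=cur();print(p,R,np.degrees(np.arctan2(R[1,1],R[0,1])),observe()['gripper_width'])
b,d=grab_frame('side');a,d2=grab_frame('top')
cv2.imwrite('pics/m7.png',np.hstack([crop(b[:,:,::-1],280,150,100,100,4),crop(a[:,:,::-1],280,190,100,100,4)]))
E
```

```text
[ 0.4744 -0.1909  0.0216] [[ 0.949   0.3152 -0.001 ]
 [ 0.3152 -0.949   0.0018]
 [-0.0004 -0.0021 -1.    ]] -71.62870882266697 0.04912433727866392
```

View pics/m7.png

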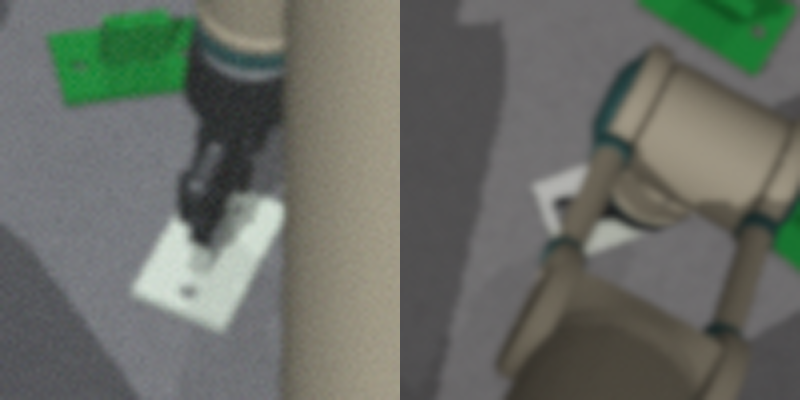

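Emit:
arm_command --moves '[-1,0,0,0,0,0,0,-1,0,0,0,0,0,0,-1,0,0,0,0,0,0,-1,0,0,0,0,0,0]'

```text
time_s: 14.08
position: [0.4733, -0.1907, 0.0199]
tcp_rot: [[0.949, 0.315, -0.004], [0.315, -0.949, 0.003], [-0.003, -0.004, -1.0]]
wrist_force: [0.1, -0.2, 0.2]
gripper_width: 0.085
grasp_force: 0.0
```

Emit:
arm_command --moves '[-1,0,0,0,0,0,-0.1,-1,0,0,0,0,0,-0.2,-1,0,0,0,0,0,-0.3,-1,0,0,0,0,0,-0.4,-1,0,0,0,0,0,-0.5]'

```text
time_s: 14.7
position: [0.4733, -0.1907, 0.0198]
tcp_rot: [[0.443, 0.896, -0.004], [0.896, -0.443, 0.003], [0.001, -0.005, -1.0]]
wrist_force: [0.0, 0.1, -0.2]
gripper_width: 0.0852
grasp_force: 0.0
```

Emit:
arm_command --moves '[-1,0,0,0,0,0,-0.1,-1,0,0,0,0,0,-0.2,-1,0,0,0,0,0,-0.3,-1,0,0,0,0,0,-0.4,-1,0,0,0,0,0,-0.5]'

```text
time_s: 15.32
position: [0.4734, -0.1908, 0.0199]
tcp_rot: [[-0.32, 0.947, -0.004], [0.947, 0.32, 0.003], [0.004, -0.003, -1.0]]
wrist_force: [0.1, 0.6, 0.0]
gripper_width: 0.0851
grasp_force: 0.0
```

```bash
python3 - <<'E'
from h import *
s=observe();print(s['joint_pos'],s['wrist_force'],s['gripper_width'])
p,R=cur();print(p,R)
y=np.array([.949*0-.3152,.949,0]);e=np.array([.4744,-.1909,0])-p;print('err along plate y',e@y)
p,R=plan(p,R,np.r_[(p+y*(e@y))[:2],.019],down(18.37),1,2,-1)
E
```

```text
[-29.7864  21.0804 109.4347   0.0383  49.7546 -48.4853] [0.0999 0.6027 0.0119] 0.08507926485153074
[ 0.4734 -0.1908  0.0199] [[-0.3202  0.9473 -0.0038]
 [ 0.9473  0.3202  0.0028]
 [ 0.0039 -0.0027 -1.    ]]
err along plate y -0.0004726053705661231
[-1, -0.003, 0.0, 0.005, -0.001, -0.001, 0.002, -1, -0.006, 0.0, 0.011, -0.002, -0.002, 0.003]
```

Emit:
arm_command --moves '[-0.4,-0.01,0,0.06,0,0,0,0.2,-0.01,0,0.06,0,0,0,1,-0.01,0,0.06,0,0,0,1,-0.01,0,0.06,0,0,0,1,-0.01,0,0.06,0,0,0]' --force 45

```text
time_s: 15.95
position: [0.4739, -0.1916, 0.0154]
tcp_rot: [[-0.315, 0.949, -0.003], [0.949, 0.315, 0.002], [0.003, -0.002, -1.0]]
wrist_force: [0.1, -0.0, 1.0]
gripper_width: 0.0127
grasp_force: 45.6
```

Emit:
arm_command --moves '[1,0,0,0,0,0,0,1,0,0,0,0,0,0]'

```text
time_s: 16.2
position: [0.4739, -0.1916, 0.0154]
tcp_rot: [[-0.315, 0.949, -0.003], [0.949, 0.315, 0.002], [0.003, -0.002, -1.0]]
wrist_force: [-0.2, -1.4, 1.9]
gripper_width: 0.0127
grasp_force: 45.6
```

```bash
python3 - <<'E'
from h import *
s=observe();print(s['joint_pos'],s['wrist_force'],s['gripper_width'],s['grasp_force'])
p,R=cur();print(p,R,np.degrees(np.arctan2(R[1,1],R[0,1])))
y=np.array([-.3152,.949,0]);e=np.array([.4744,-.1909,0])-p;print('plate centre rel TCP along y',e@y)
E
```

```text
[-29.8422  21.4626 109.6619   0.0428  49.0968 -48.2396] [-0.2384 -1.3559  1.8656] 0.012661015560793598 45.6286096572876
[ 0.4739 -0.1916  0.0154] [[-0.3151  0.949  -0.0031]
 [ 0.949   0.3151  0.0024]
 [ 0.0033 -0.0022 -1.    ]] 18.369535268780233
plate centre rel TCP along y 0.0005082595615558261
```

```bash
cat >> h.py <<'E'
OFF=np.array([.0005,0,.0154]) # plate origin in tool frame
def place(q,h,dx=0,dy=0):
    c,D=discframe(*MX,q);R=D@M;return c+D@[-.062+dx,dy,h]-R@OFF,R
E
python3 - <<'E'
from h import *
p,R=cur()
p,R=plan(p,R,p+[0,0,.08],R,1,2,1)
p1,R1=place(-.105,.075);print(p1,R1)
p,R=plan(p,R,p1,R1,5,2,1)
E
```

```text
[1, 0.002, -0.001, -0.5, 0.0, 0.0, 0.0, 1, 0.003, -0.002, -1.0, 0.0, 0.0, 0.0] 
[0.4657 0.1656 0.1924] [[-0.1344  0.8628  0.4873]
 [ 0.9895  0.0909  0.1121]
 [ 0.0524  0.4972 -0.866 ]]
[1, 0.427, 0.131, -0.12, -0.034, 0.0, 0.012, 1, 0.855, 0.262, -0.24, -0.067, 0.0, 0.025] 
[1, 0.432, 0.125, -0.107, -0.034, 0.0, 0.012, 1, 0.865, 0.251, -0.214, -0.067, 0.0, 0.024] 
[1, 0.437, 0.12, -0.094, -0.034, 0.0, 0.013, 1, 0.874, 0.24, -0.187, -0.067, 0.0, 0.025] 
[1, 0.442, 0.112, -0.082, -0.034, 0.0, 0.013, 1, 0.883, 0.224, -0.163, -0.067, 0.0, 0.025] 
[1, 0.446, 0.102, -0.071, -0.034, 0.0, 0.012, 1, 0.892, 0.205, -0.141, -0.067, 0.0, 0.025]
```

Emit:
arm_command --moves '[1,0,0,-0.4,0,0,0,1,0,0,-0.8,0,0,0,1,0,0,-1,0,0,0]'

```text
time_s: 16.58
position: [0.4743, -0.1919, 0.0965]
tcp_rot: [[-0.315, 0.949, -0.002], [0.949, 0.315, 0.002], [0.003, -0.002, -1.0]]
wrist_force: [0.4, 0.1, -1.0]
gripper_width: 0.0127
grasp_force: 45.3
```

Emit:
arm_command --moves '[1,0.43,0.13,-0.25,-0.03,0,0.01,1,0.86,0.26,-0.5,-0.07,0,0.02]'

```text
time_s: 16.82
position: [0.4719, -0.119, 0.1354]
tcp_rot: [[-0.284, 0.953, 0.101], [0.959, 0.282, 0.037], [0.007, 0.108, -0.994]]
wrist_force: [0.6, 0.1, -1.3]
gripper_width: 0.0129
grasp_force: 45.2
```

Emit:
arm_command --moves '[1,0.43,0.12,-0.2,-0.03,0,0.01,1,0.86,0.25,-0.4,-0.07,0,0.02]'

```text
time_s: 17.08
position: [0.4677, -0.0482, 0.1698]
tcp_rot: [[-0.255, 0.945, 0.206], [0.967, 0.247, 0.066], [0.011, 0.216, -0.976]]
wrist_force: [-0.0, 0.3, -0.9]
gripper_width: 0.0128
grasp_force: 45.3
```

Emit:
arm_command --moves '[1,0.44,0.12,-0.1,-0.03,0,0.01,1,0.87,0.24,-0.2,-0.07,0,0.03]'

```text
time_s: 17.32
position: [0.4647, 0.0226, 0.1902]
tcp_rot: [[-0.21, 0.927, 0.309], [0.977, 0.192, 0.09], [0.024, 0.321, -0.947]]
wrist_force: [1.3, -0.2, -0.8]
gripper_width: 0.0125
grasp_force: 45.3
```

Emit:
arm_command --moves '[1,0.44,0.11,0,-0.03,0,0.01,1,0.88,0.22,0,-0.07,0,0.03,1,0.88,0.22,0,-0.07,0,0.03]'

```text
time_s: 17.7
position: [0.4639, 0.0958, 0.1962]
tcp_rot: [[-0.172, 0.898, 0.406], [0.984, 0.14, 0.109], [0.041, 0.418, -0.907]]
wrist_force: [0.1, -0.4, -1.6]
gripper_width: 0.0124
grasp_force: 45.3
```

```bash
python3 - <<'E'
from h import *
s=observe();print(s['joint_pos'],s['wrist_force'],s['gripper_width'],s['grasp_force'])
p,R=cur();print(p,R)
p,R=plan(p,R,*place(-.105,.075),2,2,1)
E
```

```text
[ -2.933   -5.5381 118.201   10.7549  44.0765 -18.5437] [ 0.1498 -0.4328 -1.5597] 0.012437963238872191 45.26253819465637
[0.4639 0.0958 0.1962] [[-0.1723  0.8976  0.4057]
 [ 0.9842  0.1396  0.1092]
 [ 0.0414  0.4181 -0.9074]]
[1, 0.213, 0.031, 0.037, -0.015, -0.001, 0.006, 1, 0.427, 0.061, 0.074, -0.029, -0.002, 0.012] 
[1, 0.214, 0.025, 0.037, -0.015, -0.002, 0.007, 1, 0.428, 0.05, 0.075, -0.029, -0.003, 0.013]
```

Emit:
arm_command --moves '[1,0.21,0.03,0.04,-0.02,0,0.01,1,0.43,0.06,0.07,-0.03,0,0.01]'

```text
time_s: 17.95
position: [0.4672, 0.1283, 0.1951]
tcp_rot: [[-0.153, 0.88, 0.45], [0.987, 0.115, 0.112], [0.047, 0.461, -0.886]]
wrist_force: [-0.1, -0.0, -1.4]
gripper_width: 0.0128
grasp_force: 45.3
```

Emit:
arm_command --moves '[1,0.21,0.02,0.04,-0.02,0,0.01,1,0.43,0.05,0.07,-0.03,0,0.01,1,0.43,0.05,0.07,-0.03,0,0.01,1,0.43,0.05,0.07,-0.03,0,0.01]'

```text
time_s: 18.45
position: [0.4685, 0.1632, 0.1941]
tcp_rot: [[-0.14, 0.86, 0.491], [0.989, 0.094, 0.117], [0.054, 0.502, -0.863]]
wrist_force: [0.2, -0.6, -2.0]
gripper_width: 0.0126
grasp_force: 45.3
```

```bash
python3 - <<'E'
from h import *
s=observe();print(s['joint_pos'],s['wrist_force'],s['gripper_width'],s['grasp_force'])
p,R=cur();print(p)
plan(p,R,*place(-.105,.075),1,1,1)
p,R=plan(p,R,*place(-.105,.03),1,3,1)
b,d=grab_frame('side');a,d2=grab_frame('top')
P=cloud('side',d);np.save('sideP.npy',P)
cv2.imwrite('pics/m8.png',np.hstack([crop(b[:,:,::-1],150,190,100,100,4),crop(a[:,:,::-1],165,160,100,100,4)]))
# predicted plate hole centres (top face) and corners with measured pose
p,R=cur();o=p+R@OFF
L=np.array([[.042,0,-.008],[-.042,0,-.008],[.06,.035,-.008],[.06,-.035,-.008],[-.06,.035,-.008],[-.06,-.035,-.008]])
X=o+L@R.T
print(((proj('side',X)-[150,190]+.5)*4).round().tolist(),((proj('top',X)-[165,160]+.5)*4+[400,0]).round().tolist())
E
```

```text
[  9.674   -5.2548 121.0202   3.3923  34.01     0.1307] [ 0.2486 -0.5825 -2.0171] 0.012630765165354689 45.271235704422
[0.4685 0.1632 0.1941]
[1, 0.034, -0.038, 0.004, 0.003, -0.003, 0.003] 
[1, 0.01, -0.013, 0.189, 0.001, -0.001, 0.001, 1, 0.021, -0.027, 0.378, 0.002, -0.002, 0.002, 1, 0.031, -0.04, 0.567, 0.003, -0.003, 0.003] 
[[288.0, 294.0], [390.0, 197.0], [221.0, 267.0], [310.0, 365.0], [369.0, 131.0], [451.0, 223.0]] [[565.0, 322.0], [679.0, 304.0], [532.0, 282.0], [549.0, 368.0], [696.0, 257.0], [710.0, 343.0]]
```

View pics/m8.png

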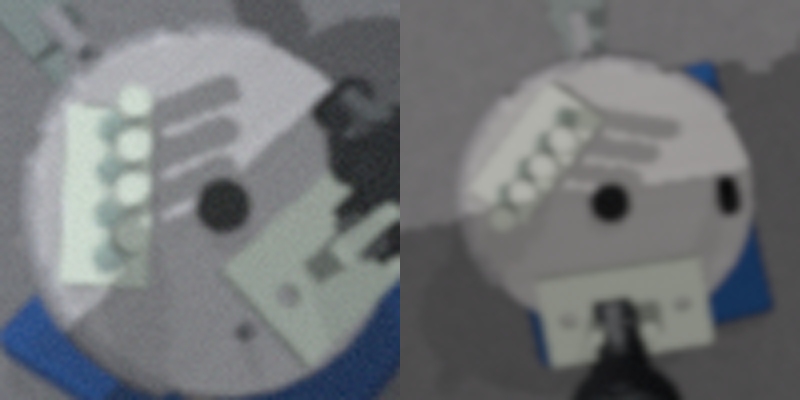

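Emit:
arm_command --moves '[1,0.03,-0.04,0,0,0,0,1,0.03,-0.04,0.2,0,0,0,1,0.03,-0.04,0.4,0,0,0,1,0.03,-0.04,0.57,0,0,0,1,0.03,-0.04,0.57,0,0,0]'

```text
time_s: 19.18
position: [0.4873, 0.1711, 0.1523]
tcp_rot: [[-0.14, 0.861, 0.49], [0.989, 0.094, 0.118], [0.055, 0.501, -0.864]]
wrist_force: [0.6, 0.5, -1.3]
gripper_width: 0.0126
grasp_force: 45.2
```

```bash
cat >> h.py <<'E'
def prep(q=-.105):
    s=observe();p,R=s['position'],Ro.from_matrix(s['tcp_rot']).as_matrix();c,D=discframe(*MX,q)
    o=D.T@(p+R@OFF-c)-[-.062,0,0];print('t',s['time_s'],'plate in pins mm',o*1000,'rot(tool) deg',np.degrees(Ro.from_matrix((D@M).T@R).as_rotvec()),'F pins',D.T@s['wrist_force'],'T',D.T@s['torque'],'w',s['gripper_width'])
    return p,R
E
python3 - <<'E'
from h import *
p,R=prep();plan(p,R,*place(-.105,.016),1,3,1)
E
```

```text
t 19.175 plate in pins mm [-0.786   0.508  29.0956] rot(tool) deg [-0.2106  0.2992 -0.2247] F pins [-0.0523  0.3707 -1.4595] T [ 0.0057  0.4322 -0.0234] w 0.012600907234247996
[1, -0.002, 0.003, 0.055, 0.001, -0.001, 0.001, 1, -0.004, 0.007, 0.109, 0.002, -0.002, 0.002, 1, -0.006, 0.01, 0.164, 0.002, -0.003, 0.002]
```

Emit:
arm_command --moves '[1,-0.01,0.01,0.06,0,0,0,1,-0.01,0.01,0.12,0,0,0,1,-0.01,0.01,0.17,0,0,0,1,-0.01,0.01,0.17,0,0,0]'

```text
time_s: 19.68
position: [0.4951, 0.1722, 0.1418]
tcp_rot: [[-0.141, 0.86, 0.491], [0.989, 0.094, 0.118], [0.055, 0.502, -0.863]]
wrist_force: [-0.0, 0.4, -1.0]
gripper_width: 0.013
grasp_force: 45.3
```

```bash
python3 -c "
from h import *
prep()"
```

```text
t 19.675 plate in pins mm [ 0.872   0.0025 16.129 ] rot(tool) deg [-0.3213  0.3153 -0.2417] F pins [-0.4617  0.3432 -0.8836] T [-0.0392  0.3669 -0.0058] w 0.012954589825939758
```

Emit:
arm_command --moves '[1,0,0,0.03,0,0,0,1,0,0,0.06,0,0,0,1,0,0,0.06,0,0,0]'

```text
time_s: 20.05
position: [0.4973, 0.1728, 0.1376]
tcp_rot: [[-0.141, 0.86, 0.491], [0.989, 0.094, 0.118], [0.055, 0.502, -0.863]]
wrist_force: [-0.8, 0.5, -1.3]
gripper_width: 0.0131
grasp_force: 45.3
```

```bash
python3 -c "
from h import *
prep()"
```

```text
t 20.05 plate in pins mm [ 0.7319  0.0022 11.3426] rot(tool) deg [-0.3068  0.3141 -0.2351] F pins [-1.2646  0.5175 -0.7936] T [-0.0235  0.4608  0.0211] w 0.01314060767869474
```

Emit:
arm_command --moves '[1,0,-0.006,0.03,0,0,0,1,0,-0.006,0.06,0,0,0,1,0,-0.006,0.08,0,0,0]'

```text
time_s: 20.42
position: [0.5003, 0.1735, 0.132]
tcp_rot: [[-0.141, 0.859, 0.492], [0.989, 0.094, 0.118], [0.055, 0.503, -0.863]]
wrist_force: [-0.0, -0.6, -0.8]
gripper_width: 0.0127
grasp_force: 45.3
```

```bash
python3 -c "
from h import *
prep()"
```

```text
t 20.425 plate in pins mm [0.6091 0.0501 4.9587] rot(tool) deg [-0.34    0.315  -0.2392] F pins [-0.4642 -0.6015 -0.6214] T [-0.0614  0.4463 -0.0072] w 0.012696950287526071
```

Emit:
arm_command --moves '[1,0,0,0.03,0,0,0,1,0,0,0.05,0,0,0,1,0,0,0.05,0,0,0]'

```text
time_s: 20.8
position: [0.5023, 0.174, 0.1286]
tcp_rot: [[-0.141, 0.859, 0.492], [0.989, 0.094, 0.118], [0.055, 0.503, -0.863]]
wrist_force: [0.8, 0.9, -1.0]
gripper_width: 0.013
grasp_force: 45.3
```

```bash
python3 -c "
from h import *
prep()"
```

```text
t 20.8 plate in pins mm [0.6394 0.0623 0.9797] rot(tool) deg [-0.3366  0.3138 -0.2391] F pins [ 0.2877  0.7353 -1.3694] T [-0.0535  0.4185 -0.0518] w 0.013026540230165497
```

Emit:
arm_command --moves '[1,0,0,0.02,0,0,0,1,0,0,0.02,0,0,0]'

```text
time_s: 21.05
position: [0.5029, 0.1741, 0.128]
tcp_rot: [[-0.141, 0.859, 0.492], [0.988, 0.094, 0.118], [0.055, 0.503, -0.862]]
wrist_force: [-6.1, -2.6, 5.2]
gripper_width: 0.0127
grasp_force: 46.4
```

Emit:
arm_command --moves '[1,0,0,0.02,0,0,0,1,0,0,0.02,0,0,0]'

```text
time_s: 21.3
position: [0.503, 0.1742, 0.1279]
tcp_rot: [[-0.141, 0.858, 0.493], [0.988, 0.095, 0.118], [0.055, 0.504, -0.862]]
wrist_force: [-16.1, -4.6, 21.6]
gripper_width: 0.0127
grasp_force: 48.9
```

Emit:
arm_command --moves '[1,0,0,0.02,0,0,0,1,0,0,0.02,0,0,0]'

```text
time_s: 21.55
position: [0.503, 0.1742, 0.1279]
tcp_rot: [[-0.142, 0.858, 0.494], [0.988, 0.095, 0.118], [0.055, 0.505, -0.861]]
wrist_force: [-27.6, -9.8, 37.1]
gripper_width: 0.0127
grasp_force: 51.5
```

```bash
python3 -c "
from h import *
prep()"
```

```text
t 21.55 plate in pins mm [ 1.0026  0.1686 -0.0314] rot(tool) deg [-0.5004  0.3213 -0.3041] F pins [-6.2476 -4.0134 46.6416] T [-0.6753  1.5856 -0.0819] w 0.01268018193947823
```

Emit:
arm_command --moves '[1,0,0,-0.02,0,0,0,1,0,0,-0.045,0,0,0,1,0,0,-0.045,0,0,0]'

```text
time_s: 21.92
position: [0.5028, 0.1741, 0.128]
tcp_rot: [[-0.141, 0.859, 0.492], [0.989, 0.094, 0.118], [0.055, 0.503, -0.862]]
wrist_force: [-4.3, -1.7, 5.2]
gripper_width: 0.013
grasp_force: 46.3
```

Emit:
arm_command --moves '[0.6,0,0,0,0,0,0,0.2,0,0,0,0,0,0,-0.1,0,0,0,0,0,0,-0.1,0,0,0,0,0,0]'

```text
time_s: 22.42
position: [0.503, 0.1742, 0.1277]
tcp_rot: [[-0.141, 0.859, 0.492], [0.989, 0.094, 0.118], [0.055, 0.503, -0.863]]
wrist_force: [-0.1, -0.7, -0.7]
gripper_width: 0.0473
grasp_force: 0.0
```

```bash
python3 -c "
from h import *
prep()"
```

```text
t 22.425 plate in pins mm [ 0.8607  0.0996 -0.1914] rot(tool) deg [-0.3552  0.3156 -0.2414] F pins [-0.5621 -0.7566 -0.4849] T [-0.049   0.282  -0.0019] w 0.04728747907306823
```

Released cleanly; I'll retreat along the tool axis and look.

Emit:
arm_command --moves '[-0.1,0,0,-0.3,0,0,0,-0.1,0,0,-0.65,0,0,0,-0.1,0,0,-1,0,0,0]'

```text
time_s: 22.8
position: [0.463, 0.1646, 0.1973]
tcp_rot: [[-0.141, 0.859, 0.492], [0.989, 0.094, 0.118], [0.055, 0.502, -0.863]]
wrist_force: [0.7, 0.8, -0.3]
gripper_width: 0.0468
grasp_force: 0.0
```

Emit:
arm_command --moves '[-0.1,0,0,-0.5,0,0,0,-0.1,0,0,-1,0,0,0,-0.1,0,0,-1,0,0,0]'

```text
time_s: 23.18
position: [0.4251, 0.1554, 0.2694]
tcp_rot: [[-0.141, 0.856, 0.498], [0.988, 0.094, 0.119], [0.055, 0.509, -0.859]]
wrist_force: [1.1, -0.3, -0.6]
gripper_width: 0.0471
grasp_force: 0.0
```

```bash
python3 - <<'E'
from h import *
b,d=grab_frame('side');a,d2=grab_frame('top')
cv2.imwrite('pics/m9.png',np.hstack([crop(b[:,:,::-1],150,190,100,100,4),crop(a[:,:,::-1],165,160,100,100,4)]))
for q in(-.15,-.105,-.06):
    c,D=discframe(*MX,q)
    X=c+np.array([[-.062,.042,.018],[-.062,-.042,.018],[-.027,.06,.008],[-.027,-.06,.008],[-.097,.06,.008],[-.097,-.06,.008]])@D.T
    print(q,((proj('side',X)-[150,190]+.5)*4).round().tolist(),((proj('top',X)-[165,160]+.5)*4+[400,0]).round().tolist())
c,D=discframe(*MX,-.105)
for n,dd in(('side',d),('top',d2)):
    l=(cloud(n,dd)-c)@D-[-.062,0,0]
    k=(dd>0)&(abs(l[...,0])<.03)&(abs(l[...,0])>.013)&(abs(l[...,1])<.054)&(abs(l[...,2])<.03);X=l[k]
    A=np.c_[X[:,:2],np.ones(len(X))];w=np.linalg.lstsq(A,X[:,2],rcond=None)[0];print(n,'top plane slopes, h:',w)
E
```

```text
-0.15 [[245.0, 327.0], [348.0, 238.0], [177.0, 302.0], [326.0, 179.0], [257.0, 397.0], [400.0, 269.0]] [[561.0, 289.0], [670.0, 278.0], [532.0, 245.0], [689.0, 229.0], [544.0, 327.0], [697.0, 311.0]]
-0.105 [[251.0, 326.0], [349.0, 233.0], [182.0, 305.0], [324.0, 174.0], [265.0, 396.0], [402.0, 261.0]] [[565.0, 291.0], [674.0, 275.0], [535.0, 248.0], [690.0, 225.0], [550.0, 330.0], [703.0, 307.0]]
-0.06 [[257.0, 325.0], [350.0, 227.0], [187.0, 307.0], [322.0, 170.0], [273.0, 394.0], [403.0, 253.0]] [[569.0, 292.0], [677.0, 272.0], [537.0, 251.0], [691.0, 222.0], [557.0, 332.0], [707.0, 303.0]]
side top plane slopes, h: [-0.0032  0.0018  0.0095]
top top plane slopes, h: [-0.0013  0.0026  0.0079]
```

View pics/m9.png

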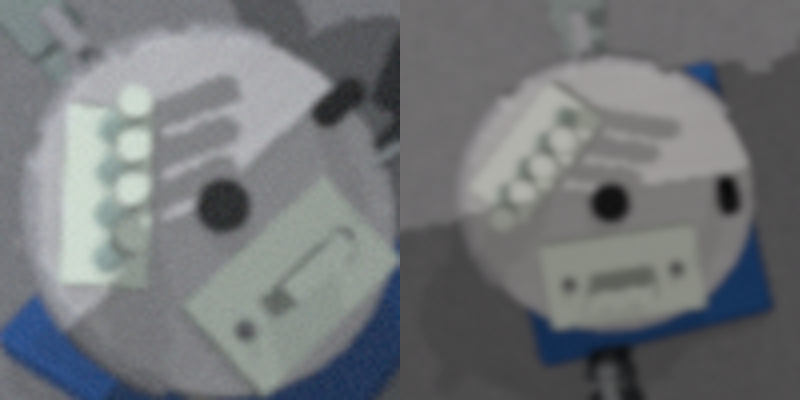

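The plate lies flush on the disc: its top face is about 8 mm up with slopes under 0.004. Both pins show through the holes, at top view (569,285) and (677,268). The disc is still at about -0.105 and the gripper is clear, so I'm handing it in.

```bash
python3 -c "
from rig import *
print(order.sign_off())"
```

```text
the job is handed in; nothing more can be done
None
```

I turned the disc past the first notch into the second (about -0.105 rad) and let go; the white plate then went over both pins, flush and released, the bottle, flask and carton were not touched, and I handed the job in at about 23 s. The roller's lift was not measured, so that it is home rests on the drop in force I felt there and the disc not moving afterwards.

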